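# Make up a stay kit: tape the bar, weigh out the nuts

## Robot

A 6-joint arm with a two-finger parallel gripper is mounted at the origin on the work surface. World frame = base frame: x ahead of the robot, y to its left, z up, the work surface at z = 0. Lengths are in m, angles in rad, forces in N, time in s.
With the tool pointing down it reaches from about 0.35 to 0.85 m from the base axis. Payload 8.1 kg.
Tool frame: the origin (TCP) lies midway between the tips of the shut fingers; the grasp point (between the pads) lies 19 mm behind it; z points along the fingers, y is the line along which they close (so a half turn about z gives the same grasp; the last joint's range is limited). The gripper opens to 93 mm and grips with 3 to 60 N. Pads are 15 mm wide; open, the fingers measure 128 mm over their backs; the gripper's body (75 mm by 188 mm) begins 65 mm behind the grasp point.
Start: joints at [1.169, 0.13, 1.488, -0, 1.523, -0.085], TCP at [0.187, 0.57, 0.219] pointing down, gripper open.
Joint ranges: [-2.96, 2.96], [-0.89, 2.26], [0.02, 2.5], [-1.34, 4.48], [0, 2.73], [-2.66, 2.66]. Speed limits (rad/s): [2.39, 2.39, 2.79, 3.14, 3.14, 3.14].

## Interface

Orientations are given as a 3x3 rotation matrix whose columns are the frame's x, y, z axes.
In Python, from workcell import ctrl, viewer, boxes_of, outline_of, tip_of gives the robot as it stands.
- The arm moves only by the tool carry_out, never from a script. Its argument "plan" is a list of rows, each a list of 7 numbers: the shift along the world's x, y, z each as a share of 75 cm, from -1 to 1, then the turn, a rotation vector about the world's x, y, z each as a share of 60 degrees, from -1 to 1, then the opening, from 0 (shut) to 1 (fully open). In form: [[x, y, z, ax, ay, az, jaw], ...]. A call has 1 to 20 rows; each row is the pose to reach, as a shift and turn from the pose commanded when the call began; what a row does not reach only later rows make up. A row lasts 1/8 s, in which the tool goes at most 62.5 mm and 10.7 degrees, less where a joint would pass 70% of its speed; a pose out of reach is approached as far as the arm can. A call with a number of a shift or a turn outside -1 to 1 is refused whole. A call with a gripper value outside its range is refused whole. The fingers move at their own pace and stop on an object; the grip force is fixed at half the most. Time passes only in rows, so rows that repeat a pose let the fingers close. It gives the time, the measured TCP pose, the force, the opening and the grip force at its end, in the units of the state.
- ctrl.get_state(): the state, without advancing time (a new reading comes with each control period).
- viewer.get_image(name): name is "side" or "top" or "wrist"; returns the picture (420x560x3 uint8, red, green, blue); there is no depth.
- viewer.get_calibration(name): a dict with "intrinsics" (3x3 intrinsics, pixels), "eye" and "orientation" of the camera in the world. Camera axes: x right, y down, z forward; pixel columns grow to the right and rows downward; lengths in m; the calibration is good to about 2 mm. A picture is of the moment at which its call begins: read the wrist's pose just before it. get_calibration takes no time and is no camera call; for the wrist camera it gives the pose at the moment of the call.
- ctrl.hand_in(): hands the job in; it is judged then, once.
Trained networks look in the newest picture that a camera, given by its name, has taken for a name from the list of things; names that differ only in an ending like _2 or _b are one class to them, and where a whole thing is asked for, a point or a joint stands for the part that bears it (a point fixed in the world has none). Each returns a list of dicts, best first, with "score" (0 to 1); they miss things now and then, are a little off and sometimes report something else, mostly with a low value. They report only what shows in the picture. A call takes as long as a camera call. They do not tell look-alikes from the thing itself.
- boxes_of(camera, thing): "location" ([x, y, z] in m, in world coordinates, good to about 4 mm: the middle of the surface that is visible of it).
- outline_of(camera, thing): "pixels" (420x560 bool, what is visible of it).
- tip_of(camera, thing): "location" ([x, y, z] in m, in world coordinates, good to about 4 mm: a listed point, or the origin of a listed thing).
The state is a dict: "t": time; "joint_pos": joint angles; "joint_vel": joint speeds; "tau": joint torques, N m; "ee_pos": TCP position; "eef_rot": TCP orientation; "ft_force": force on the tool from outside, world axes, zero at the start; "moment": the same for the moment, N m; "grip_width": finger opening in m; "finger_force": force on a finger pad.
Only numpy, scipy, OpenCV 4.12 (cv2) and the standard library are available. Lean on these libraries where they do the work, as an engineer would, in place of code of your own. Each camera call takes 0.05 s, during which the arm holds its last target. There are 200 camera calls.

## Task

Make up a stay kit in the pan of the scale: the box-section stay bar, checked with the tape beforehand, and wheel nuts added one by one until the pointer first reaches or passes the brass clip. To check the bar, lay it flat in the lane of the measuring rail with one end against the stop and let go of it, draw the sprung tape out beside it until the hook is level with the bar's far end, keep it there a second for the reading, and bring the tape all the way back in by hand, never letting it snap. Do not drop things hard into the pan, leave the spare nuts on the bench, and do not shift the clip, the tin, the wrench or the hammer.

Things in the scene. Friction and masses are not known exactly. Their poses are not given: they have to be found in the camera images.
- rail: Aluminium measuring rail fixed to the bench, its top 8 mm above the bench. Origin: at bench level, middle of the bar lane, at the face of the zero stop; the rail runs out to its own -y (plate x -22 to +70, y +115 to -235 mm). The 30 mm bar lies on the plate along y, beside a low fence at x = 17.5 to 23.5 mm 6 mm high above the plate. The tape runs at x = 48 mm, beyond the fence.
- stop (a point): Zero stop: middle of the top edge of its face, against which the bar's end goes. A steel block 40 mm wide (rail x -20 to +20), y 0 to +12 mm, top 32 mm above the bench.
- case (a point): Top of the tape's black case, 46 mm wide (x), rail y +2 to +90 mm, top 100 mm above the bench. The yellow blade comes out of it to the rail's -y.
- tape_tip: End of the sprung tape. Origin: outer face of the steel hook, mid width, at blade height (30 mm above the bench); axes as the rail's. Black pull tab on the blade: 22 mm (x) by 18 mm (y +3 to +21), 1 to 31 mm above the origin. Home: y = -40 mm of the rail. Slides straight along the rail's -y by up to 160 mm; the spring pulls back with 2 N at home, 3 N far out, and it flies home if let go.
- bar_short: Stay bar, steel box section 30 mm wide (x), 20 mm high (z), 140 mm long (y), about 0.20 kg. Origin at its centre. Exactly one of the three bars is present.
- bar_mid: The same, 165 mm long, about 0.24 kg.
- bar_long: The same, 190 mm long, about 0.28 kg.
- scale: Spring scale, fixed: green base 170 mm (x) by 305 mm (y, from +115 to -190), 30 mm high. Origin on the bench under the middle of the pan. At y = -140 to -188 mm, x = +55 mm, stands a white graduated column 139 mm high.
- pan_floor (a point): Centre of the inner floor of the scale's steel pan; axes as the scale's. The pan is 170 mm (x) by 250 mm (y) outside, with a lip 3 mm thick and 12 mm high. Its floor is 94 mm above the bench when empty, and goes straight down under load, at most 55 mm.
- pan (a joint): How far the pan has sunk (m), 0 empty. Spring 210 N/m: about 7 mm for each nut, 9 to 13 mm for the bar; it swings for about half a second when loaded.
- pointer (a point): Tip of the black pointer fixed to the pan's -y end; 2 mm above the level of the pan's inner floor; it moves down the white column with the pan.
- mark (a point): Inner tip of the brass target clip that grips the outer edge of the column (block 24 x 14 x 18 mm, tip 36 mm inward of its outer face, at its mid height), nose to nose with the pointer when level. Set at another height each time, 28 to 47 mm below the empty pointer. z points up.
- nut1: Truck wheel nut standing on its flange: flange 45 mm across and 6 mm high, hexagon 33 mm across flats above it, 30 mm high in all, about 150 g. Origin: centre of the underside. Two of its six flats face its own +y and -y. Six to eight of the nuts are present, loose on the bench.
- nut2: Truck wheel nut standing on its flange: flange 45 mm across and 6 mm high, hexagon 33 mm across flats above it, 30 mm high in all, about 150 g. Origin: centre of the underside. Two of its six flats face its own +y and -y. Six to eight of the nuts are present, loose on the bench.
- nut3: Truck wheel nut standing on its flange: flange 45 mm across and 6 mm high, hexagon 33 mm across flats above it, 30 mm high in all, about 150 g. Origin: centre of the underside. Two of its six flats face its own +y and -y. Six to eight of the nuts are present, loose on the bench.
- nut4: Truck wheel nut standing on its flange: flange 45 mm across and 6 mm high, hexagon 33 mm across flats above it, 30 mm high in all, about 150 g. Origin: centre of the underside. Two of its six flats face its own +y and -y. Six to eight of the nuts are present, loose on the bench.
- nut5: Truck wheel nut standing on its flange: flange 45 mm across and 6 mm high, hexagon 33 mm across flats above it, 30 mm high in all, about 150 g. Origin: centre of the underside. Two of its six flats face its own +y and -y. Six to eight of the nuts are present, loose on the bench.
- nut6: Truck wheel nut standing on its flange: flange 45 mm across and 6 mm high, hexagon 33 mm across flats above it, 30 mm high in all, about 150 g. Origin: centre of the underside. Two of its six flats face its own +y and -y. Six to eight of the nuts are present, loose on the bench.
- nut7: Truck wheel nut standing on its flange: flange 45 mm across and 6 mm high, hexagon 33 mm across flats above it, 30 mm high in all, about 150 g. Origin: centre of the underside. Two of its six flats face its own +y and -y. Six to eight of the nuts are present, loose on the bench.
- nut8: Truck wheel nut standing on its flange: flange 45 mm across and 6 mm high, hexagon 33 mm across flats above it, 30 mm high in all, about 150 g. Origin: centre of the underside. Two of its six flats face its own +y and -y. Six to eight of the nuts are present, loose on the bench.
- tin: Bystander: blue tin, 84 mm across, 110 mm high.
- wrench: Bystander: steel wrench lying on the bench.
- hammer: Bystander: hammer lying on the bench.
Not all that is in view belongs to the job. Leave any blue or turquoise look-alike of the nut8 alone.

How it is judged:
On the way, in this order (a step that is already met when the one before it is completed fails the run):
1. The bar lies flat in the bar lane, one end against the stop (within 6 mm), along the rail, let go (y of bar_short in the frame of rail between -0.076 and -0.067 m and x of bar_short in the frame of rail between -0.008 and 0.008 m and z of bar_short in the frame of rail between 0.012 and 0.024 m and angle between the y axis of each of bar_short, bar_mid, bar_long and the y axis of rail, either way round below 0.06 rad and y of bar_mid in the frame of rail between -0.0885 and -0.0795 m and x of bar_mid in the frame of rail between -0.008 and 0.008 m and z of bar_mid in the frame of rail between 0.012 and 0.024 m and y of bar_long in the frame of rail between -0.101 and -0.092 m and x of bar_long in the frame of rail between -0.008 and 0.008 m and z of bar_long in the frame of rail between 0.012 and 0.024 m and contact force between the fingers and bar_short below 0.3 N and contact force between the fingers and bar_mid below 0.3 N and contact force between the fingers and bar_long below 0.3 N and linear speed of each of bar_short, bar_mid, bar_long below 0.03 m/s), for 0.3 s.
2. The tape hook is level with the bar's far end (within 5 mm), the bar still in place, for 0.6 s ((y of tape_tip in the frame of bar_short between 0.065 and 0.075 m or y of tape_tip in the frame of bar_short between -0.075 and -0.065 m) and (y of tape_tip in the frame of bar_mid between 0.0775 and 0.0875 m or y of tape_tip in the frame of bar_mid between -0.0875 and -0.0775 m) and (y of tape_tip in the frame of bar_long between 0.09 and 0.1 m or y of tape_tip in the frame of bar_long between -0.1 and -0.09 m) and y of bar_short in the frame of rail between -0.076 and -0.067 m and x of bar_short in the frame of rail between -0.008 and 0.008 m and z of bar_short in the frame of rail between 0.012 and 0.024 m and angle between the y axis of each of bar_short, bar_mid, bar_long and the y axis of rail, either way round below 0.06 rad and y of bar_mid in the frame of rail between -0.0885 and -0.0795 m and x of bar_mid in the frame of rail between -0.008 and 0.008 m and z of bar_mid in the frame of rail between 0.012 and 0.024 m and y of bar_long in the frame of rail between -0.101 and -0.092 m and x of bar_long in the frame of rail between -0.008 and 0.008 m and z of bar_long in the frame of rail between 0.012 and 0.024 m), for 0.6 s.
3. The tape is fully back in (y of tape_tip in the frame of rail above -0.048 m), for 0.2 s.
At the end, for the whole second after the job is handed in: The bar lies in the pan; the pointer is at or below the clip by less than one nut (from 2 mm above to 9 mm below counts), at rest; the tape is home; no nut has fallen off the bench (x of bar_short in the frame of pan_floor between -0.085 and 0.085 m and y of bar_short in the frame of pan_floor between -0.125 and 0.125 m and z of bar_short in the frame of pan_floor between -0.005 and 0.045 m and linear speed of each of bar_short, bar_mid, bar_long below 0.03 m/s and x of bar_mid in the frame of pan_floor between -0.085 and 0.085 m and y of bar_mid in the frame of pan_floor between -0.125 and 0.125 m and z of bar_mid in the frame of pan_floor between -0.005 and 0.045 m and x of bar_long in the frame of pan_floor between -0.085 and 0.085 m and y of bar_long in the frame of pan_floor between -0.125 and 0.125 m and z of bar_long in the frame of pan_floor between -0.005 and 0.045 m and z of pointer in the frame of mark between -0.009 and 0.002 m and velocity of joint pan between -0.02 and 0.02 m/s and y of tape_tip in the frame of rail above -0.048 m and height (world z) of each of nut1, nut2, nut3, nut4, nut5, nut6, nut7, nut8 above -0.01 m); the robot touches nothing.
It fails at once if The tape snaps (tape end faster than 0.6 m/s) (linear speed of tape_tip above 0.6 m/s).
It fails at once if Something is dropped hard into the pan, or it is slammed down (pan sinks faster than 0.3 m/s) (velocity of joint pan above 0.3 m/s).
It fails at once if The brass clip is shifted by more than 3 mm (distance of mark from where it was at the start of the episode above 0.003 m).
It fails at once if The tin, wrench or hammer is moved more than 3 cm (distance of any of tin, wrench, hammer from where it was at the start of the episode above 0.03 m).
Of nut1, nut2, nut3, nut4, nut5, nut6, nut7, nut8 only 6 to 8 are there at a start; the rules pass over those that are not, and their reading is None.
Of bar_short, bar_mid, bar_long only 1 to 1 are there at a start; the rules pass over those that are not, and their reading is None.
At some moment in a run one of nut1, nut2, nut3, nut4, nut5, nut6, nut7, bar_short, bar_mid, bar_long may be knocked a few centimetres aside while the robot is not near it.
It also fails if it takes over 210 s, if anything falls off the work surface, if the arm or the gripper's body presses on something with over 40 N, if the wrist force passes 120 N, or if a joint passes its speed limit or range.

## Working session

There is one attempt and no reset: what is moved stays moved. The work goes in short steps, Python scripts to look and compute and a tool call to move; the robot and the scene stay as the last step left them, time stands still between calls to the robot, and variables do not carry over. Pictures are saved under pics/ and viewed, at most 14 in all, crops included, and the job is handed in when it is done.

Besides the shell and the picture viewer there is one more tool, called after "Call:" as name(argument=value, ...) on one line, values as JSON. carry_out: Moves the arm, as the interface text tells. Its arguments: {"type":"object","properties":{"plan":{"type":"array","items":{"type":"array","items":{"type":"number"}}}},"required":["plan"]}

```bash
mkdir -p pics; ls; cat > h.py <<'E'
import numpy as np, cv2
from workcell import ctrl, viewer, boxes_of, outline_of, tip_of
def snap(cam,f=None):
    im=viewer.get_image(cam)
    if f: cv2.imwrite('pics/'+f,im[:,:,::-1])
    return im
def ray(cam,px,z):
    c=viewer.get_calibration(cam);K=np.array(c['intrinsics']);R=np.array(c['orientation']);e=np.array(c['eye'])
    px=np.atleast_2d(px).astype(float)
    d=(R@np.linalg.inv(K)@np.c_[px,np.ones(len(px))].T).T
    return e+d*((z-e[2])/d[:,2])[:,None]
def proj(cam,p):
    c=viewer.get_calibration(cam);K=np.array(c['intrinsics']);R=np.array(c['orientation']);e=np.array(c['eye'])
    q=K@R.T@(np.array(p)-e);return q[:2]/q[2]
E
python3 - <<'E'
from h import *
np.set_printoptions(precision=3,suppress=True)
a=snap('side');b=snap('top')
cv2.imwrite('pics/a.png',a[:,:,::-1]);cv2.imwrite('pics/b.png',b[:,:,::-1])
for cam in('top','side'):
    c=viewer.get_calibration(cam);print(cam,c['eye'],c['orientation'],c['intrinsics'])
    for n in 'bar_short bar_mid bar_long nut1 tin wrench hammer rail scale'.split():
        print(n,[(round(d['score'],2),np.round(d['location'],3).tolist(),proj(cam,d['location']).astype(int).tolist()) for d in boxes_of(cam,n)])
    for n in 'stop case tape_tip pan_floor pointer mark'.split():
        print(n,[(round(d['score'],2),np.round(d['location'],3).tolist()) for d in tip_of(cam,n)])
E
```

```text
pics
top [ 0.477 -0.043  1.643] [[ 0.004 -0.998  0.058]
 [-1.    -0.004 -0.002]
 [ 0.002 -0.058 -0.998]] [[477.82    0.    272.667]
 [  0.    477.82  213.211]
 [  0.      0.      1.   ]]
bar_short []
bar_mid [(0.59, [0.505, 0.195, 0.016], [201, 232]), (0.54, [0.632, 0.228, 0.009], [192, 195])]
bar_long []
nut1 [(0.66, [0.341, 0.079, 0.029], [234, 281]), (0.65, [0.428, 0.079, 0.03], [235, 255]), (0.54, [0.638, -0.006, 0.03], [260, 193]), (0.52, [0.43, 0.002, 0.034], [258, 255]), (0.45, [0.58, 0.009, 0.03], [256, 210])]
tin [(0.69, [0.788, -0.067, 0.114], [279, 145]), (0.68, [0.651, 0.26, 0.037], [182, 189])]
wrench [(0.5, [0.774, 0.13, 0.002], [221, 155])]
hammer [(0.8, [0.36, -0.483, 0.026], [402, 276])]
rail [(0.67, [0.632, 0.231, 0.011], [191, 195]), (0.45, [0.554, -0.262, 0.097], [339, 217])]
scale [(0.61, [0.559, -0.283, 0.093], [345, 216])]
stop [(0.79, [0.609, 0.285, 0.032])]
case [(0.7, [0.358, -0.454, 0.002]), (0.59, [0.652, 0.33, 0.102]), (0.43, [0.558, -0.262, -0.002])]
tape_tip [(0.63, [0.658, 0.244, 0.033])]
pan_floor [(0.91, [0.554, -0.258, 0.094])]
pointer [(0.9, [0.617
[... 785 characters left out ...]
.82, [0.779, -0.092, 0.08], [361, 207])]
wrench [(0.73, [0.767, 0.129, 0.011], [323, 184]), (0.69, [0.554, -0.343, 0.096], [313, 298])]
hammer [(0.36, [0.65, 0.249, 0.041], [276, 162])]
rail [(0.9, [0.634, 0.23, 0.01], [273, 174])]
scale [(0.78, [0.555, -0.346, 0.089], [314, 302]), (0.59, [0.632, 0.235, 0.009], [272, 174]), (0.51, [0.442, 0.217, 0.018], [214, 184])]
stop [(0.9, [0.608, 0.284, 0.034]), (0.7, [0.356, -0.451, -0.001]), (0.55, [0.426, 0.079, -0.004])]
case [(0.98, [0.654, 0.332, 0.098])]
tape_tip [(0.48, [0.656, 0.247, 0.032])]
pan_floor [(0.63, [0.611, -0.413, 0.095])]
pointer [(0.79, [0.612, -0.417, 0.097])]
mark [(0.49, [0.616, -0.423, 0.054]), (0.17, [0.443, 0.234, -0.003])]
```

```bash
python3 - <<'E'
import cv2
b=cv2.imread('pics/b.png')[120:320,150:420]
cv2.imwrite('pics/b2.png',cv2.resize(b,None,fx=2.95,fy=2.95,interpolation=cv2.INTER_CUBIC))
a=cv2.imread('pics/a.png')[130:380,160:450]
cv2.imwrite('pics/a2.png',cv2.resize(a,None,fx=2.4,fy=2.4,interpolation=cv2.INTER_CUBIC))
E
```

```text
(no output)
```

View pics/b2.png

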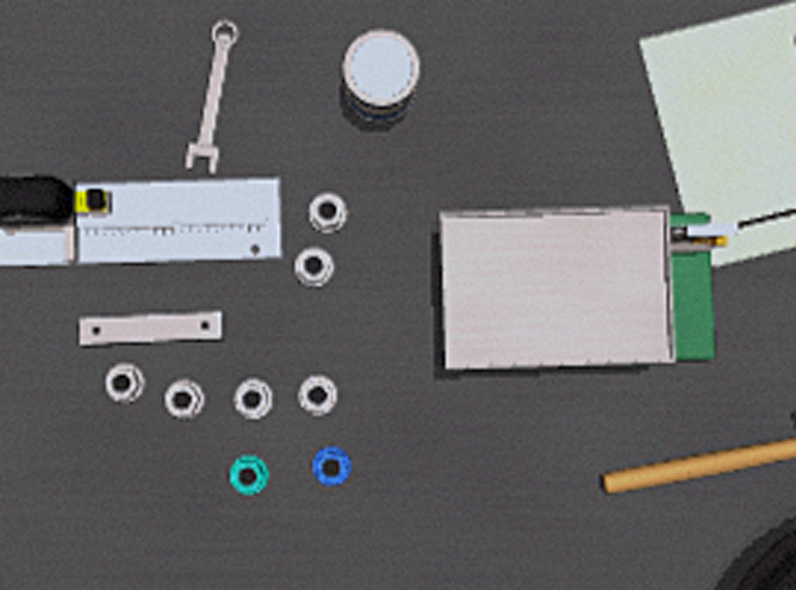

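View pics/a2.png

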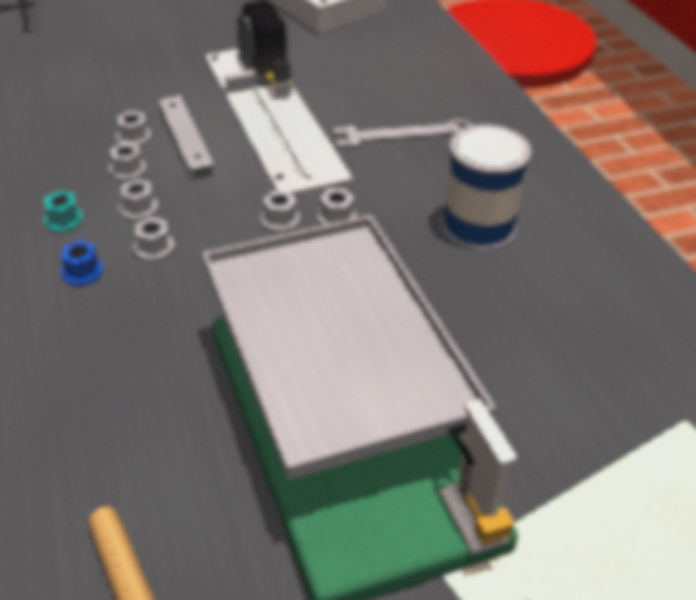

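The top crop shows the bar at full-image pixel (201,231) and six plain nuts. Four are at about (192,250), (212,255), (235,255) and (258,254), and two at about (256,210) and (261,192). The teal (234,281) and blue (262,278) nuts are look-alikes, so I'll leave them. The wrench (221,155) and the rail plate could be taken for the bar; the choice is the box with two holes at (201,231).

```bash
cat >> h.py <<'E'
def rect(cam,thing,z,near=None,i=0,mask=None):
    if mask is None:
        ms=[d['pixels'] for d in outline_of(cam,thing)]
        if near is not None:
            ms.sort(key=lambda m:np.hypot(*(np.argwhere(m).mean(0)[::-1]-near)))
        mask=ms[i]
    c,_=cv2.findContours(mask.astype(np.uint8),cv2.RETR_EXTERNAL,cv2.CHAIN_APPROX_NONE)
    c=max(c,key=cv2.contourArea).reshape(-1,2)
    p=ray(cam,c,z)[:,:2]
    (cx,cy),(w,h),a=cv2.minAreaRect((p*1000).astype(np.float32))
    if w<h: w,h,a=h,w,a+90
    return np.round([cx,cy,w,h,(a+90)%180-90],1)
E
python3 - <<'E'
from h import *
snap('top');print('bar',rect('top','bar_mid',0.02,(201,231)))
print('rail',rect('top','rail',0.008,(195,195)))
print('pan',rect('top','pan',0.1,(340,217)))
im=snap('top')
g=(im.min(2)>110).astype(np.uint8)
n,l,s,c=cv2.connectedComponentsWithStats(g)
for i in range(1,n):
    if s[i,4]>60: print(c[i].round(1),s[i,4],s[i,:4],rect('top','',0.02,mask=l==i))
for n in('nut1',): print([(np.round(d['location'],3).tolist(),round(d['score'],2)) for d in tip_of('top',n)])
for f in ('stop','case','pan_floor'):print(f,[np.round(d['location'],3).tolist() for d in tip_of('top',f)])
E
```

```text
bar [510.7 196.4 163.9  29.  -86.6]
rail [638.7 225.3 347.3 106.6 -88.9]
pan [ 555.9 -259.1  260.   172.8  -88.7]
[ 14.1 124.4] 1299 [  0   0  49 340] [ 732.5  805.9 1168.   167.2    1.8]
[397.4 104.5] 9747 [120   0 440 420] [ 605.2 -281.3 1532.7 1432.5  -89.8]
[51.2 80.3] 126 [44 64 18 31] [1033.9  716.2  107.    58.7    1.7]
[397.4 178.2] 12280 [299 109 189 136] [ 675.8 -434.9  668.6  371.6  -75.6]
[ 86.6 149.7] 2388 [ 40 119  95  62] [788.3 591.8 304.1 133.1 -72.7]
[221.7 153.2] 273 [213 127  18  52] [782.1 129.9 177.9  36.   -8.6]
[278.8 142.3] 528 [266 130  26  26] [ 8.157e+02 -6.560e+01  8.670e+01  8.590e+01  3.000e-01]
[211.6 194.6] 1782 [176 180  70  30] [636.2 166.6 235.   93.9 -88.1]
[158.  202.5] 423 [142 184  33  27] [627.  344.4 109.   89.2 -88.9]
[260.8 191.3] 103 [255 185  13  14] [ 6.465e+02 -6.500e+00  4.460e+01  4.090e+01  4.000e-01]
[256.1 210. ] 108 [250 204  13  13] [5.832e+02 1.020e+01 4.090e+01 4.090e+01 2.000e-01]
[200.4 230.6] 437 [177 225  48  12] [512.2 198.1 160.8  31.5 -87. ]
[192. 249.] 100 [186 243  13  13] [449.9 226.1  40.8  40.5 -89.8]
[257.4 253.3] 
[... 491 characters left out ...]
0.8 380.1] 345 [  0 360  85  38] [ 12.6 723.5 305.2  19.2  67.9]
[ 50.2 397. ] 574 [  0 366  84  54] [-41.2 738.8 300.6  96.3  68.3]
[263.7 397.9] 196 [246 388  37  23] [-45.3 -21.8 123.8  33.3  67. ]
[254.6 408.5] 102 [230 402  48  18] [-84.4  14.4 156.   55.2 -89.8]
[ 85.7 415.3] 271 [ 70 408  39  12] [-95.9 559.9 126.   35.7 -89.8]
[([0.428, 0.16, 0.002], 0.67), ([0.342, 0.079, 0.001], 0.67), ([0.445, 0.227, 0.003], 0.65), ([0.578, 0.008, 0.002], 0.55), ([0.606, 0.28, 0.033], 0.51), ([0.434, -0.0, 0.006], 0.5), ([0.428, 0.081, -0.004], 0.49), ([0.643, -0.005, -0.002], 0.45)]
stop [[0.609, 0.281, 0.035]]
case [[0.652, 0.333, 0.099]]
pan_floor [[0.554, -0.259, 0.099], [0.654, 0.331, 0.098]]
```

```bash
python3 - <<'E'
from h import *
np.set_printoptions(precision=4,suppress=True)
s=ctrl.get_state();print(s['t'],s['ee_pos'],s['eef_rot'],s['grip_width'],s['ft_force'])
c=viewer.get_calibration('wrist');print(c)
E
```

```text
2.05 [0.1869 0.5702 0.2186] [[-0.9502  0.3115 -0.    ]
 [ 0.3115  0.9502  0.    ]
 [ 0.      0.     -1.    ]] 0.0930791836250107 [-0.1336  0.0575  0.8932]
{'intrinsics': array([[309.5001,   0.    , 276.9224],
       [  0.    , 309.5001, 210.3549],
       [  0.    ,   0.    ,   1.    ]]), 'eye': array([0.1164, 0.5933, 0.3855]), 'orientation': array([[ 0.3128,  0.9158,  0.2518],
       [ 0.9498, -0.3015, -0.0831],
       [-0.0002,  0.2652, -0.9642]])}
```

Call:
carry_out(plan=[[0.43,-0.5,0.04,0,0,-1,1],[0.43,-0.5,0.04,0,0,-1,1],[0.43,-0.5,0.04,0,0,-1,1],[0.43,-0.5,0.04,0,0,-1,1],[0.43,-0.5,0.04,0,0,-1,1],[0.43,-0.5,0.04,0,0,-1,1],[0.43,-0.5,0.04,0,0,-1,1],[0.43,-0.5,0.04,0,0,-1,1],[0.43,-0.5,0.04,0,0,-1,1],[0.43,-0.5,0.04,0,0,-1,1]])

```text
t: 3.3
ee_pos: [0.5091, 0.1953, 0.2484]
eef_rot: [[-0.204, 0.979, -0.001], [0.979, 0.204, 0.0], [0.0, -0.001, -1.0]]
ft_force: [-0.3, 0.0, -0.6]
grip_width: 0.0929
finger_force: 0.0
```

```bash
python3 - <<'E'
from h import *
np.set_printoptions(precision=4,suppress=True)
s=ctrl.get_state();print(s['t'],s['ee_pos'],np.degrees(np.arctan2(s['eef_rot'][1][1],s['eef_rot'][0][1])),s['joint_pos'])
snap('wrist','w1.png')
for z,n in((0.02,'bar_mid'),(0.008,'rail')):
  try: print(n,rect('wrist',n,z))
  except Exception as e: print(n,e)
for f in ('stop','tape_tip','case','bar_mid','nut1'):print(f,[(round(d['score'],2),np.round(d['location'],4).tolist()) for d in tip_of('wrist',f)])
E
```

```text
3.3 [0.5091 0.1953 0.2484] 11.797991506036889 [ 0.2719 -0.0281  1.5981  0.0005  1.5721  0.066 ]
bar_mid [507.8 198.2 165.6  30.  -86.9]
rail [653.7 227.8 355.  143.7 -88.5]
stop [(0.96, [0.6035, 0.283, 0.032])]
tape_tip [(0.79, [0.6555, 0.2489, 0.0297]), (0.67, [0.5059, 0.1955, 0.0113])]
case [(0.58, [0.6521, 0.3264, 0.1041])]
bar_mid [(0.81, [0.5099, 0.1978, 0.0105])]
nut1 [(0.88, [0.4347, 0.004, 0.006]), (0.78, [0.3411, 0.0824, 0.0006]), (0.7, [0.4462, 0.2285, 0.0017]), (0.64, [0.4265, 0.0815, -0.0019]), (0.6, [0.4316, 0.1597, 0.0019]), (0.6, [0.584, 0.0073, 0.0003]), (0.56, [0.643, -0.006, -0.0016])]
```

View pics/w1.png

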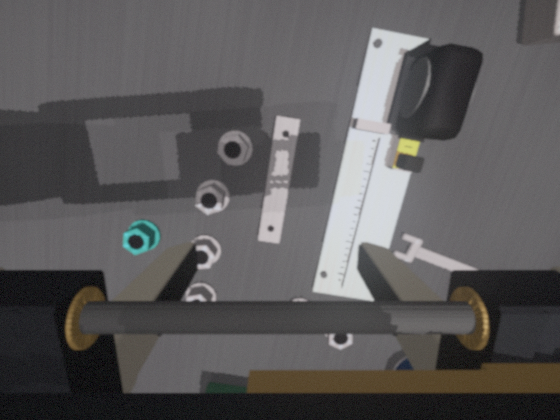

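```bash
python3 - <<'E'
from h import *
np.set_printoptions(precision=4,suppress=True)
im=cv2.imread('pics/w1.png');g=cv2.GaussianBlur(cv2.cvtColor(im,cv2.COLOR_BGR2GRAY),(3,3),0).astype(int)
L=[]
for v in range(40,285,4):
    u0=374-(v-29)*60/262
    r=g[v,int(u0)-14:int(u0)+15];d=np.diff(r);L.append((int(u0)-14+np.argmax(d)+.5,v))
P=ray('wrist',L,0.008)[:,:2]
vx,vy,x0,y0=cv2.fitLine(P.astype(np.float32),cv2.DIST_HUBER,0,.001,.001).ravel()
print('left edge yaw',np.degrees(np.arctan2(-vx,vy)),x0,y0)
print(ray('wrist',[(374,28),(314,291),(374,299),(358,121)],0.008))
# stop top front edge pixels approx
cv2.imwrite('pics/c1.png',cv2.resize(im[90:190,330:440],None,fx=6,fy=5.9,interpolation=cv2.INTER_CUBIC))
E
```

```text
left edge yaw -177.98839 0.5857682 0.21704781
[[0.5822 0.3993 0.008 ]
 [0.5948 0.0491 0.008 ]
 [0.685  0.0544 0.008 ]
 [0.5925 0.2941 0.008 ]]
```

View pics/c1.png

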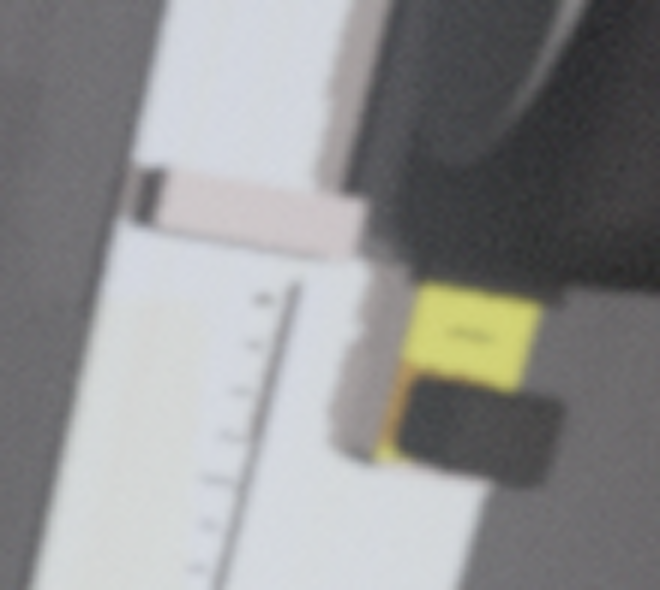

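Call:
carry_out(plan=[[0,0.004,-0.08,0,0,-0.145,0.6],[0,0.004,-0.16,0,0,-0.145,0.6],[0,0.004,-0.24,0,0,-0.145,0.6],[0,0.004,-0.27,0,0,-0.145,0.6],[0,0.004,-0.3,0,0,-0.145,0.6],[0,0.004,-0.317,0,0,-0.145,0.6],[0,0.004,-0.317,0,0,-0.145,0.6],[0,0.004,-0.317,0,0,-0.145,0],[0,0.004,-0.317,0,0,-0.145,0],[0,0.004,-0.317,0,0,-0.145,0],[0,0.004,-0.317,0,0,-0.145,0],[0,0.004,-0.317,0,0,-0.145,0],[0,0.004,-0.28,0,0,-0.145,0],[0,0.004,-0.24,0,0,-0.145,0],[0,0.004,-0.24,0,0,-0.145,0]])

```text
t: 5.58
ee_pos: [0.5113, 0.1987, 0.0708]
eef_rot: [[-0.055, 0.998, 0.004], [0.998, 0.055, 0.001], [0.001, 0.005, -1.0]]
ft_force: [-0.6, -0.3, -3.0]
grip_width: 0.0297
finger_force: 30.0
```

```bash
python3 - <<'E'
from h import *
np.set_printoptions(precision=4,suppress=True)
s=ctrl.get_state();print(s['t'],s['ee_pos'],np.degrees(np.arctan2(s['eef_rot'][1][1],s['eef_rot'][0][1])),s['grip_width'],s['finger_force'],s['ft_force'])
snap('wrist','w2.png')
z=s['ee_pos'][2]-.01+.02
print(rect('wrist','bar_mid',z))
for f in ('stop',):print(f,[(round(d['score'],2),np.round(d['location'],4).tolist()) for d in tip_of('wrist',f)])
E
```

```text
5.575 [0.5113 0.1987 0.0708] 3.1487952643402553 0.029652730957912373 29.997332990169525 [-0.6249 -0.2699 -3.018 ]
[506.3 228.5 102.3  29.2 -87.3]
stop [(0.82, [0.6035, 0.2825, 0.0333])]
```

View pics/w2.png

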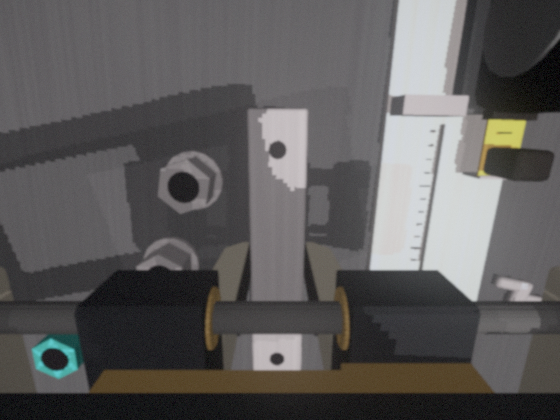

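Call:
carry_out(plan=[[0.065,-0.008,0.01,0,0,-0.02,0],[0.13,-0.008,0.01,0,0,-0.02,0],[0.13,-0.008,0.0,0,0,-0.02,0],[0.13,-0.008,-0.03,0,0,-0.02,0],[0.13,-0.008,-0.05,0,0,-0.02,0],[0.13,-0.008,-0.06,0,0,-0.02,0],[0.13,-0.008,-0.064,0,0,-0.02,0],[0.13,-0.008,-0.064,0,0,-0.02,0]])

```text
t: 6.72
ee_pos: [0.6071, 0.1923, 0.0211]
eef_rot: [[-0.034, 0.999, 0.001], [0.999, 0.034, 0.0], [0.0, 0.001, -1.0]]
ft_force: [0.4, -0.0, -2.4]
grip_width: 0.0296
finger_force: 30.0
```

```bash
python3 - <<'E'
from h import *
np.set_printoptions(precision=4,suppress=True)
s=ctrl.get_state();print(s['t'],s['ee_pos'],np.degrees(np.arctan2(s['eef_rot'][1][1],s['eef_rot'][0][1])),s['grip_width'],s['finger_force'],s['ft_force'])
snap('wrist','w3.png')
im=cv2.imread('pics/w3.png');cv2.imwrite('pics/c3.png',cv2.resize(im[50:300,180:400],None,fx=2.4,fy=2.4))
E
```

```text
6.725 [0.6071 0.1923 0.0211] 1.9554620136424847 0.029610521333860544 29.997426867485046 [ 0.4496 -0.0442 -2.3933]
```

View pics/c3.png

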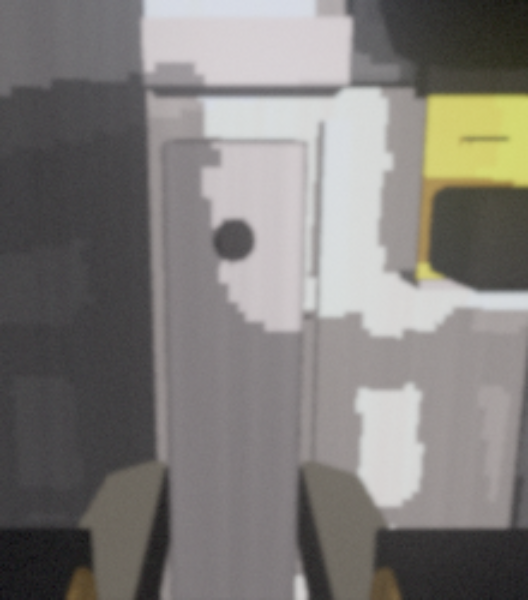

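Call:
carry_out(plan=[[0.002,0.005,0,0,0,0,0],[0.002,0.008,0,0,0,0,0],[0.002,0.01,0,0,0,0,0],[0.002,0.011,0,0,0,0,0],[0.002,0.011,0,0,0,0,0]])

```text
t: 7.4
ee_pos: [0.6083, 0.2004, 0.0206]
eef_rot: [[-0.034, 0.999, -0.0], [0.999, 0.034, -0.0], [-0.0, -0.0, -1.0]]
ft_force: [-0.1, -0.1, -1.9]
grip_width: 0.0297
finger_force: 30.0
```

Call:
carry_out(plan=[[0,0.0015,0,0,0,0,0],[0,0.003,0,0,0,0,0],[0,0.004,0,0,0,0,0],[0,0.004,0,0,0,0,0]])

```text
t: 7.9
ee_pos: [0.6085, 0.2024, 0.0206]
eef_rot: [[-0.034, 0.999, -0.0], [0.999, 0.034, -0.001], [-0.001, -0.0, -1.0]]
ft_force: [0.6, -4.4, -2.0]
grip_width: 0.0294
finger_force: 30.0
```

Call:
carry_out(plan=[[0,-0.0005,-0.0015,0,0,0,0],[0,-0.0005,-0.0025,0,0,0,0],[0,-0.0005,-0.0025,0,0,0,0.15],[0,-0.0005,-0.0025,0,0,0,0.5],[0,-0.0005,-0.0025,0,0,0,0.5],[0,-0.0005,-0.0025,0,0,0,0.5],[0,-0.0005,0.05,0,0,0,0.5],[0,-0.0005,0.12,0,0,0,0.5],[0,-0.0005,0.16,0,0,0,0.5],[0,-0.0005,0.16,0,0,0,0.5]])

```text
t: 9.15
ee_pos: [0.6107, 0.2038, 0.1446]
eef_rot: [[-0.034, 0.999, 0.007], [0.999, 0.034, 0.002], [0.002, 0.007, -1.0]]
ft_force: [0.5, -0.2, -0.8]
grip_width: 0.0469
finger_force: 0.0
```

```bash
python3 - <<'E'
from h import *
np.set_printoptions(precision=4,suppress=True)
s=ctrl.get_state();print(s['t'],s['ee_pos'],np.degrees(np.arctan2(s['eef_rot'][1][1],s['eef_rot'][0][1])),s['grip_width'],s['finger_force'],s['ft_force'])
snap('wrist','w4.png')
print(rect('wrist','bar_mid',.028))
for f in ('stop','tape_tip','bar_mid'):print(f,[(round(d['score'],2),np.round(d['location'],4).tolist()) for d in tip_of('wrist',f)])
E
```

```text
9.15 [0.6107 0.2038 0.1446] 1.9568862810486 0.04688211444825464 0.0 [ 0.4649 -0.1933 -0.8269]
[604.  202.1 161.3  29.4 -88.3]
stop [(0.89, [0.604, 0.2845, 0.0321])]
tape_tip [(0.86, [0.6545, 0.2499, 0.0275])]
bar_mid [(0.73, [0.606, 0.2029, 0.0195]), (0.71, [0.6471, -0.0048, -0.0007]), (0.51, [0.6097, 0.2857, -0.0005]), (0.2, [0.6537, 0.2463, 0.0299])]
```

View pics/w4.png

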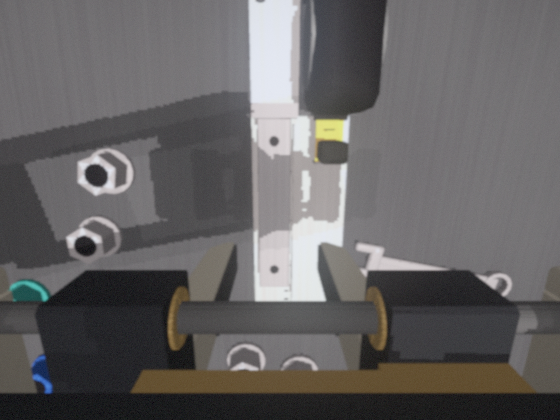

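Call:
carry_out(plan=[[0.063,0.073,0,0,0,0,0.5],[0.063,0.073,-0.04,0,0,0,0.5],[0.063,0.073,-0.08,0,0,0,0.5],[0.063,0.073,-0.11,0,0,0,0.5],[0.063,0.073,-0.13,0,0,0,0.5],[0.063,0.073,-0.139,0,0,0,0.5],[0.063,0.073,-0.139,0,0,0,0.5],[0.063,0.073,-0.139,0,0,0,0],[0.063,0.073,-0.139,0,0,0,0],[0.063,0.073,-0.139,0,0,0,0],[0.063,0.073,-0.139,0,0,0,0],[0.063,0.073,-0.139,0,0,0,0]])

```text
t: 10.9
ee_pos: [0.6556, 0.2579, 0.0371]
eef_rot: [[-0.034, 0.999, -0.0], [0.999, 0.034, 0.0], [0.0, -0.0, -1.0]]
ft_force: [-3.3, -1.0, 6.2]
grip_width: 0.0217
finger_force: 30.0
```

```bash
python3 - <<'E'
from h import *
snap('wrist','w5.png')
im=cv2.imread('pics/w5.png');cv2.imwrite('pics/c5.png',im[60:400,80:480])
print([(round(d['score'],2),np.round(d['location'],4).tolist()) for d in tip_of('wrist','tape_tip')])
E
```

```text
[(0.68, [0.6543, 0.249, 0.0286])]
```

View pics/c5.png

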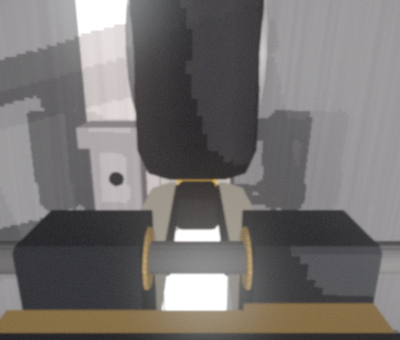

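Call:
carry_out(plan=[[0.0005,-0.015,0,0,0,0,0],[0.0014,-0.04,0,0,0,0,0],[0.0023,-0.067,0,0,0,0,0],[0.0032,-0.093,0,0,0,0,0],[0.0041,-0.12,0,0,0,0,0],[0.005,-0.145,0,0,0,0,0],[0.0056,-0.16,0,0,0,0,0],[0.0058,-0.167,0,0,0,0,0],[0.0058,-0.167,0,0,0,0,0],[0.0058,-0.167,0,0,0,0,0],[0.0058,-0.167,0,0,0,0,0]])

```text
t: 12.38
ee_pos: [0.6601, 0.1324, 0.0368]
eef_rot: [[-0.034, 0.999, 0.0], [0.999, 0.034, 0.001], [0.001, 0.0, -1.0]]
ft_force: [-2.6, 3.2, 5.4]
grip_width: 0.0218
finger_force: 30.0
```

```bash
python3 - <<'E'
from h import *
for c in('side','top'):
  im=snap(c)
  if c=='side': cv2.imwrite('pics/c6.png',cv2.resize(im[100:220,200:360,::-1],None,fx=4.9,fy=4.9,interpolation=cv2.INTER_CUBIC))
  for n in('tape_tip','bar_mid','stop'): print(c,n,[(round(d['score'],2),np.round(d['location'],4).tolist()) for d in tip_of(c,n)][:3])
print(ctrl.get_state()['ee_pos'])
E
```

```text
side tape_tip [(0.68, [0.6625, 0.1224, 0.036]), (0.2, [0.4227, 0.0793, -0.0021])]
side bar_mid [(0.73, [0.6115, 0.2015, 0.0194])]
side stop [(0.84, [0.6056, 0.2817, 0.0319]), (0.35, [0.5569, -0.2587, 0.0008])]
top tape_tip []
top bar_mid [(0.72, [0.6048, 0.1986, 0.0161]), (0.72, [0.3596, -0.4556, -0.0005])]
top stop [(0.57, [0.6093, 0.2825, 0.0308])]
[0.6600608  0.13245692 0.03681223]
```

View pics/c6.png

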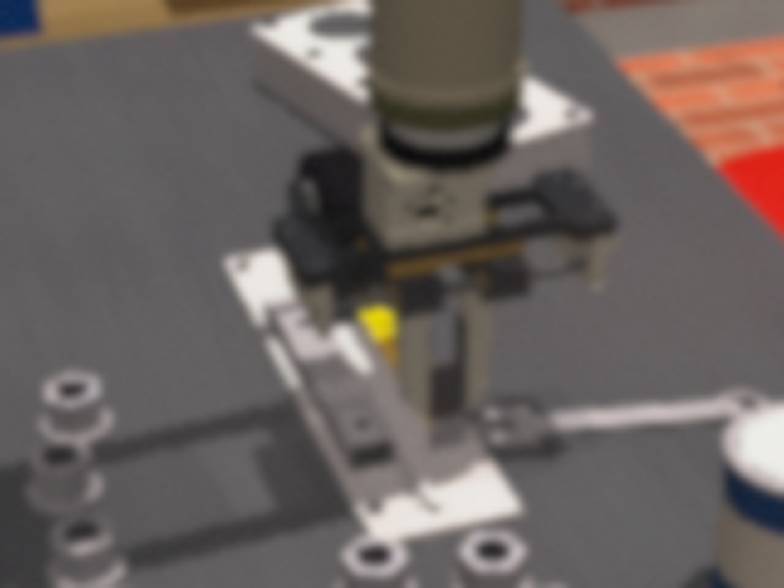

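Call:
carry_out(plan=[[0,0,0,0,0,0,0],[0,0,0,0,0,0,0],[0,0,0,0,0,0,0],[0,0,0,0,0,0,0],[0,0,0,0,0,0,0],[0,0,0,0,0,0,0],[0,0,0,0,0,0,0],[0,0,0,0,0,0,0],[-0.0005,0.015,0,0,0,0,0],[-0.0014,0.04,0,0,0,0,0],[-0.0023,0.067,0,0,0,0,0],[-0.0032,0.093,0,0,0,0,0],[-0.0041,0.12,0,0,0,0,0],[-0.005,0.145,0,0,0,0,0],[-0.0056,0.16,0,0,0,0,0],[-0.0058,0.167,0,0,0,0,0],[-0.0058,0.167,0,0,0,0,0],[-0.0058,0.167,0,0,0,0,0],[-0.0058,0.167,0,0,0,0,0]])

```text
t: 15.15
ee_pos: [0.6556, 0.2578, 0.0371]
eef_rot: [[-0.034, 0.999, -0.0], [0.999, 0.034, 0.001], [0.001, -0.0, -1.0]]
ft_force: [-5.5, 1.6, 6.8]
grip_width: 0.0219
finger_force: 30.0
```

Call:
carry_out(plan=[[0,0,0,0,0,0,0.25],[0,0,0,0,0,0,0.5],[0,0,0,0,0,0,0.5],[0,0,0.04,0,0,0,0.5],[0,0,0.09,0,0,0,0.5],[-0.063,-0.073,0.139,0,0,0,0.5],[-0.063,-0.073,0.139,0,0,0,0.5],[-0.063,-0.073,0.139,0,0,0,0.5]])

```text
t: 16.15
ee_pos: [0.6088, 0.2023, 0.1419]
eef_rot: [[-0.033, 0.999, 0.002], [0.999, 0.033, 0.0], [0.0, 0.002, -1.0]]
ft_force: [0.3, 0.7, -0.3]
grip_width: 0.0468
finger_force: 0.0
```

```bash
python3 - <<'E'
from h import *
snap('wrist','w7.png')
print(ctrl.get_state()['ee_pos'],rect('wrist','bar_mid',.028))
for n in('tape_tip','bar_mid','stop'): print(n,[(round(d['score'],2),np.round(d['location'],4).tolist()) for d in tip_of('wrist',n)][:3])
for c in('side','top'):
  snap(c)
  for n in('pan_floor','pointer','mark'): print(c,n,[(round(d['score'],2),np.round(d['location'],4).tolist()) for d in tip_of(c,n)][:2])
E
```

```text
[0.60876707 0.2028456  0.1410522 ] [607.1 203.  163.4  30.6 -87.8]
tape_tip [(0.72, [0.6555, 0.2468, 0.0296])]
bar_mid [(0.84, [0.6066, 0.2054, 0.0188])]
stop [(0.97, [0.6049, 0.2872, 0.0328])]
side pan_floor [(0.79, [0.5547, -0.2609, 0.0937])]
side pointer [(0.94, [0.6099, -0.417, 0.1006])]
side mark [(0.48, [0.6149, -0.4203, 0.0521])]
top pan_floor [(0.59, [0.552, -0.2602, 0.0967]), (0.19, [0.4444, 0.2258, 0.0036])]
top pointer [(0.95, [0.6171, -0.4173, 0.1006])]
top mark [(0.48, [0.6146, -0.419, 0.0531])]
```

Call:
carry_out(plan=[[0,0,-0.06,0,0,0,0.5],[0,0,-0.12,0,0,0,0.5],[0,0,-0.15,0,0,0,0.5],[0,0,-0.162,0,0,0,0.5],[0,0,-0.162,0,0,0,0.5],[0,0,-0.162,0,0,0,0],[0,0,-0.162,0,0,0,0],[0,0,-0.162,0,0,0,0],[0,0,-0.162,0,0,0,0],[0,0,-0.13,0,0,0,0],[0,0,-0.06,0,0,0,0],[0,0,0.02,0,0,0,0],[0,0,0.1,0,0,0,0],[0,0,0.1,0,0,0,0]])

```text
t: 18.55
ee_pos: [0.6118, 0.2039, 0.2233]
eef_rot: [[-0.034, 0.999, 0.012], [0.999, 0.034, 0.003], [0.002, 0.012, -1.0]]
ft_force: [-0.7, 0.5, -1.9]
grip_width: 0.0295
finger_force: 30.0
```

Call:
carry_out(plan=[[-0.015,-0.077,0,0,0,0,0],[-0.03,-0.154,0,0,0,0,0],[-0.046,-0.231,0,0,0,-0.012,0],[-0.062,-0.308,0,0,0,-0.012,0],[-0.077,-0.385,0,0,0,-0.012,0],[-0.093,-0.462,0,0,0,-0.012,0],[-0.11,-0.54,0,0,0,-0.012,0],[-0.124,-0.618,0,0,0,-0.012,0],[-0.124,-0.618,0,0,0,-0.012,0],[-0.124,-0.618,0,0,0,-0.012,0],[-0.124,-0.618,0,0,0,-0.012,0]])

```text
t: 19.92
ee_pos: [0.5155, -0.259, 0.2149]
eef_rot: [[-0.023, 1.0, -0.001], [1.0, 0.023, 0.001], [0.001, -0.001, -1.0]]
ft_force: [0.5, 0.1, -2.0]
grip_width: 0.0295
finger_force: 30.0
```

```bash
python3 - <<'E'
from h import *
s=ctrl.get_state();print(s['ee_pos'],s['grip_width'])
snap('wrist','w8.png')
cv2.imwrite('pics/c8.png',cv2.imread('pics/w8.png')[:330])
print(rect('wrist','bar_mid',s['ee_pos'][2]+.0093))
for n in('pan_floor','nut1'): print(n,[(round(d['score'],2),np.round(d['location'],4).tolist()) for d in tip_of('wrist',n)][:8])
E
```

```text
[ 0.51551376 -0.25896066  0.21489708] 0.029536512996979063
[ 514.2 -230.2  104.2   30.4  -88.8]
pan_floor [(0.55, [0.5522, -0.2605, 0.0958])]
nut1 []
```

View pics/c8.png

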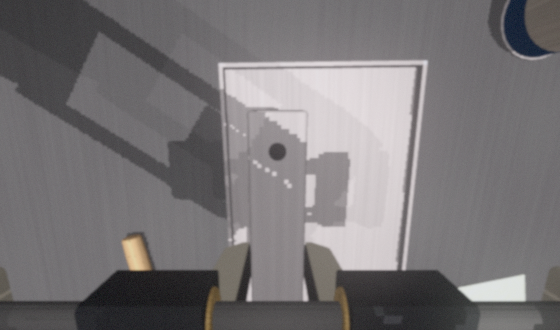

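Call:
carry_out(plan=[[0,-0.001,-0.05,0,0,0,0],[0,-0.001,-0.1,0,0,0,0],[0,-0.001,-0.125,0,0,0,0],[0,-0.001,-0.135,0,0,0,0],[0,-0.001,-0.14,0,0,0,0],[0,-0.001,-0.145,0,0,0,0],[0,-0.001,-0.15,0,0,0,0],[0,-0.001,-0.155,0,0,0,0],[0,-0.001,-0.16,0,0,0,0],[0,-0.001,-0.16,0,0,0,0]])

```text
t: 21.38
ee_pos: [0.5155, -0.2613, 0.0956]
eef_rot: [[-0.021, 1.0, 0.0], [1.0, 0.021, -0.0], [-0.0, 0.0, -1.0]]
ft_force: [0.7, -0.7, -0.1]
grip_width: 0.0294
finger_force: 30.0
```

Call:
carry_out(plan=[[0,0,0,0,0,0,0.36],[0,0,0,0,0,0,0.42],[0,0,0,0,0,0,0.42],[0,0,0.02,0,0,0,0.42],[0,0,0.06,0,0,0,0.42],[0,0,0.12,0,0,0,0.5],[0,0,0.18,0,0,0,0.5],[0,0,0.18,0,0,0,0.5],[0,0,0.18,0,0,0,0.5]])

```text
t: 22.5
ee_pos: [0.5155, -0.2613, 0.2312]
eef_rot: [[-0.021, 1.0, 0.001], [1.0, 0.021, -0.0], [-0.0, 0.001, -1.0]]
ft_force: [0.4, -0.3, -0.2]
grip_width: 0.0467
finger_force: 0.0
```

```bash
cat >> h.py <<'E'
def colz(): # pointer/mark heights from networks, both cams
    out=[]
    for c in('side','top'):
        snap(c)
        for n in('pointer','mark','pan_floor'):
            d=[x for x in tip_of(c,n) if x['score']>.3]
            out.append((c,n)+((round(d[0]['score'],2),np.round(d[0]['location'],4).tolist()) if d else ()))
    for o in out: print(o)
def nuts(cam='top'):
    im=viewer.get_image(cam)
    for d in outline_of(cam,'nut1'):
        m=d['pixels'];rgb=np.median(im[m],0).astype(int);print(round(d['score'],2),np.argwhere(m).mean(0)[::-1].round(1),m.sum(),rgb.tolist())
    for d in tip_of(cam,'nut1'):
        print('   o',round(d['score'],2),np.round(d['location'],4).tolist())
E
python3 - <<'E'
from h import *
colz();nuts('top');s=ctrl.get_state();print(s['ee_pos'])
snap('wrist');print(rect('wrist','bar_mid',.104))
E
```

```text
('side', 'pointer', 0.66, [0.6143, -0.4175, 0.0879])
('side', 'mark', 0.61, [0.6143, -0.4224, 0.0545])
('side', 'pan_floor', 0.67, [0.5528, -0.2605, 0.0816])
('top', 'pointer', 0.94, [0.6151, -0.4196, 0.0893])
('top', 'mark', 0.48, [0.6151, -0.4194, 0.0566])
('top', 'pan_floor', 0.91, [0.5548, -0.2576, 0.0854])
0.63 [212.1 255.1] 96 [156, 153, 157]
0.63 [261.8 277.8] 111 [49, 99, 191]
0.55 [262.9 204. ] 122 [165, 164, 166]
0.51 [260.6 190.5] 119 [173, 171, 175]
0.5 [191.6 249.9] 108 [151, 149, 154]
0.5 [233.6 281. ] 146 [37, 159, 151]
0.41 [235.4 254.9] 130 [178, 176, 183]
   o 0.71 [0.4449, 0.2276, 0.0043]
   o 0.7 [0.4296, 0.0793, -0.0037]
   o 0.67 [0.4307, 0.1602, 0.0032]
   o 0.67 [0.3436, 0.0822, 0.0013]
   o 0.66 [0.613, -0.4165, 0.0892]
   o 0.6 [0.604, -0.0156, 0.0009]
   o 0.53 [0.7957, -0.0659, 0.0035]
   o 0.49 [0.3511, -0.0093, 0.0016]
   o 0.42 [0.6456, -0.0044, -0.0012]
   o 0.41 [0.4344, 0.0005, 0.0041]
[ 0.51531676 -0.26118583  0.2304164 ]
[ 514.7 -262.1  163.7   30.5  -89. ]
```

Call:
carry_out(plan=[[-0.01,0.08,0.026,0,0,0,0.6],[-0.02,0.16,0.026,0,0,0,0.6],[-0.04,0.24,0.026,0,0,0,0.6],[-0.06,0.3,0.026,0,0,0,0.6],[-0.06,0.3,0.026,0,0,0,0.6],[-0.06,0.3,0.026,0,0,0,0.6],[-0.06,0.3,0.026,0,0,0,0.6]])

```text
t: 24.02
ee_pos: [0.4707, -0.0372, 0.2501]
eef_rot: [[-0.02, 1.0, -0.0], [1.0, 0.02, -0.0], [-0.0, -0.0, -1.0]]
ft_force: [-0.2, 0.7, -0.9]
grip_width: 0.056
finger_force: 0.0
```

```bash
python3 - <<'E'
from h import *
s=ctrl.get_state();print(s['ee_pos'])
snap('wrist','w9.png');nuts('wrist')
im=cv2.imread('pics/w9.png');cv2.imwrite('pics/c9.png',cv2.resize(im[0:300,60:460],None,fx=2,fy=2,interpolation=cv2.INTER_CUBIC))
E
```

```text
[ 0.47065326 -0.03722528  0.25009724]
0.96 [243.3  17.5] 1225 [182, 176, 179]
0.84 [172.3  82.2] 1220 [73, 140, 135]
0.79 [379.4 166.8] 1062 [175, 170, 173]
0.71 [244.3  89.2] 1056 [191, 185, 188]
0.64 [248.8 149.4] 898 [131, 126, 128]
0.62 [185.9 161.1] 1043 [53, 75, 125]
0.56 [414.8 161.8] 1023 [172, 167, 170]
   o 0.78 [0.3502, -0.0106, 0.0038]
   o 0.77 [0.3409, 0.0845, -0.0024]
   o 0.66 [0.6094, -0.0162, -0.0034]
   o 0.65 [0.4297, 0.1601, -0.0023]
   o 0.63 [0.6488, -0.0054, -0.0017]
   o 0.57 [0.4337, 0.0004, 0.0057]
   o 0.56 [0.4273, 0.0774, 0.0005]
```

View pics/c9.png

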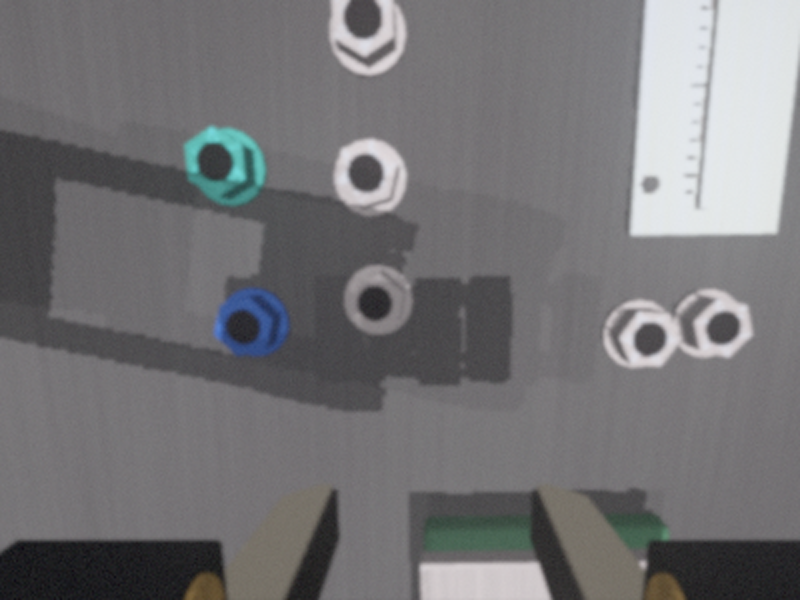

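```bash
cat >> h.py <<'E'
def hexfit(g,cal,x,y,z0=0.0,rng=.008):
    # template: top hexagon (z=.03) + flange circle (z=.006..); maximise gradient magnitude on the outlines
    K,R,e=np.array(cal['intrinsics']),np.array(cal['orientation']),np.array(cal['eye'])
    g=cv2.GaussianBlur(g,(3,3),0).astype(np.float32)
    gm=cv2.magnitude(cv2.Sobel(g,cv2.CV_32F,1,0),cv2.Sobel(g,cv2.CV_32F,0,1));gm=np.minimum(gm,150)
    def pts(yaw,r):
        o=[]
        for k in range(6):
            a=yaw+k*np.pi/3+np.pi/2;n=np.array([np.cos(a),np.sin(a)]);t=np.array([-n[1],n[0]])
            o+=[r*n+s*r*np.tan(np.pi/6)*t for s in np.linspace(-1,1,11)]
        return np.array(o)
    A=np.linspace(0,2*np.pi,50);fl=.0225*np.c_[np.cos(A),np.sin(A)]
    def val(P,z):
        P=np.c_[P,np.full(len(P),z)];q=(K@R.T@(P-e).T);u=(q[:2]/q[2]).astype(np.float32)
        return cv2.remap(gm,u[0][None],u[1][None],cv2.INTER_LINEAR).mean()
    best=(-1,)
    c=np.array([x,y])
    cs=[]
    for dx in np.arange(-rng,rng+1e-6,.001):
        for dy in np.arange(-rng,rng+1e-6,.001):
            cs.append((val(c+(dx,dy)+fl,z0+.005),dx,dy))
    cs.sort(reverse=True)
    for f,dx,dy in cs[:25]:
        for yaw in np.radians(np.arange(0,60,3)):
            v=f+val(c+(dx,dy)+pts(yaw,.0162),z0+.03)
            if v>best[0]: best=(v,x+dx,y+dy,np.degrees(yaw))
    return np.round(best,4)
E
python3 - <<'E'
from h import *
cal=viewer.get_calibration('wrist');g=cv2.imread('pics/w9.png',0)
for x,y in((.4335,.001),(.429,.0785),(.4305,.16),(.607,-.016),(.6475,-.005)): print(x,y,hexfit(g,cal,x,y))
E
```

```text
0.4335 0.001 [1.936759e+02 4.315000e-01 5.000000e-03 1.800000e+01]
0.429 0.0785 [2.566813e+02 4.270000e-01 8.050000e-02 1.500000e+01]
0.4305 0.16 [1.954359e+02 4.265000e-01 1.590000e-01 2.700000e+01]
0.607 -0.016 [ 2.578075e+02  6.030000e-01 -1.400000e-02  3.000000e+00]
0.6475 -0.005 [ 2.569636e+02  6.485000e-01 -6.000000e-03  5.400000e+01]
```

Call:
carry_out(plan=[[-0.05,0.053,-0.03,0,0,-0.22,0.6],[-0.05,0.053,-0.11,0,0,-0.22,0.6],[-0.05,0.053,-0.19,0,0,-0.22,0.6],[-0.05,0.053,-0.26,0,0,-0.22,0.6],[-0.05,0.053,-0.3,0,0,-0.22,0.6],[-0.05,0.053,-0.321,0,0,-0.22,0.6],[-0.05,0.053,-0.321,0,0,-0.22,0.6],[-0.05,0.053,-0.321,0,0,-0.22,0],[-0.05,0.053,-0.321,0,0,-0.22,0],[-0.05,0.053,-0.321,0,0,-0.22,0],[-0.05,0.053,-0.321,0,0,-0.22,0],[-0.05,0.053,-0.321,0,0,-0.22,0],[-0.05,0.053,-0.27,0,0,-0.22,0],[-0.05,0.053,-0.19,0,0,-0.22,0],[-0.05,0.053,-0.11,0,0,-0.22,0],[-0.05,0.053,-0.067,0,0,-0.22,0],[-0.05,0.053,-0.067,0,0,-0.22,0]])

```text
t: 26.35
ee_pos: [0.4348, 0.0034, 0.203]
eef_rot: [[0.207, 0.978, 0.006], [0.978, -0.207, -0.001], [0.001, 0.006, -1.0]]
ft_force: [-0.2, 0.0, -1.7]
grip_width: 0.0327
finger_force: 29.5
```

Call:
carry_out(plan=[[0.05,-0.06,0,0,0,0.22,0],[0.1,-0.12,0,0,0,0.22,0],[0.16,-0.18,0,0,0,0.22,0],[0.214,-0.227,0,0,0,0.22,0],[0.214,-0.227,0,0,0,0.22,0],[0.214,-0.227,-0.05,0,0,0.22,0],[0.214,-0.227,-0.1,0,0,0.22,0],[0.214,-0.227,-0.125,0,0,0.22,0],[0.214,-0.227,-0.135,0,0,0.22,0],[0.214,-0.227,-0.14,0,0,0.22,0],[0.214,-0.227,-0.145,0,0,0.22,0],[0.214,-0.227,-0.149,0,0,0.22,0],[0.214,-0.227,-0.149,0,0,0.22,0],[0.214,-0.227,-0.149,0,0,0.22,0]])

```text
t: 28.1
ee_pos: [0.5937, -0.1668, 0.0886]
eef_rot: [[-0.021, 1.0, 0.001], [1.0, 0.021, -0.0], [-0.0, 0.001, -1.0]]
ft_force: [0.3, -0.9, -0.5]
grip_width: 0.0331
finger_force: 29.5
```

Call:
carry_out(plan=[[0,0,-0.002,0,0,0,0],[0,0,-0.002,0,0,0,0.42],[0,0,-0.002,0,0,0,0.42],[0,0,-0.002,0,0,0,0.42],[0,0,0.03,0,0,0,0.42],[0,0,0.08,0,0,0,0.6],[-0.04,0.06,0.12,0,0,0,0.6],[-0.09,0.13,0.12,0,0,-0.27,0.6],[-0.14,0.2,0.12,0,0,-0.27,0.6],[-0.18,0.27,0.1,0,0,-0.27,0.6],[-0.2185,0.327,0.06,0,0,-0.27,0.6],[-0.2185,0.327,0.0,0,0,-0.27,0.6],[-0.2185,0.327,-0.05,0,0,-0.27,0.6],[-0.2185,0.327,-0.09,0,0,-0.27,0.6],[-0.2185,0.327,-0.105,0,0,-0.27,0.6],[-0.2185,0.327,-0.105,0,0,-0.27,0.6],[-0.2185,0.327,-0.105,0,0,-0.27,0],[-0.2185,0.327,-0.105,0,0,-0.27,0],[-0.2185,0.327,-0.105,0,0,-0.27,0],[-0.2185,0.327,-0.105,0,0,-0.27,0]])

```text
t: 30.6
ee_pos: [0.4301, 0.0786, 0.0103]
eef_rot: [[0.258, 0.966, 0.001], [0.966, -0.258, 0.0], [0.0, 0.001, -1.0]]
ft_force: [-1.3, 0.9, 6.7]
grip_width: 0.0328
finger_force: 30.0
```

```bash
python3 - <<'E'
from h import *
colz();nuts('top');s=ctrl.get_state();print(s['ee_pos'],s['grip_width'])
E
```

```text
('side', 'pointer', 0.71, [0.6147, -0.4184, 0.0804])
('side', 'mark', 0.76, [0.6111, -0.4205, 0.0545])
('side', 'pan_floor', 0.65, [0.5538, -0.2581, 0.0742])
('top', 'pointer', 0.69, [0.6173, -0.4172, 0.0835])
('top', 'mark', 0.38, [0.614, -0.4191, 0.0539])
('top', 'pan_floor', 0.74, [0.5539, -0.259, 0.078])
0.67 [262.8 203.6] 115 [166, 165, 169]
0.62 [192.  249.7] 119 [149, 143, 145]
0.58 [347.2 216.5] 4135 [196, 188, 190]
0.57 [261.6 277.8] 132 [49, 97, 186]
0.48 [308.8 205.9] 134 [155, 151, 156]
0.45 [338.5 216.2] 3549 [196, 189, 191]
   o 0.68 [0.6481, -0.0056, 0.0011]
   o 0.65 [0.5977, -0.1698, 0.0805]
   o 0.64 [0.4441, 0.2271, 0.004]
   o 0.53 [0.604, -0.0144, 0.003]
   o 0.53 [0.3392, 0.0798, 0.0002]
   o 0.45 [0.3519, -0.0091, 0.0007]
[0.43014494 0.0786458  0.01027272] 0.03296288899360898
```

Call:
carry_out(plan=[[0,0,0.06,0,0,0,0],[0,0,0.14,0,0,0,0],[0,0,0.22,0,0,0.1,0],[0.04,-0.07,0.25,0,0,0.27,0],[0.08,-0.14,0.25,0,0,0.27,0],[0.12,-0.21,0.25,0,0,0.27,0],[0.15,-0.28,0.25,0,0,0.27,0],[0.17,-0.34,0.25,0,0,0.27,0],[0.185,-0.389,0.25,0,0,0.27,0],[0.185,-0.389,0.25,0,0,0.27,0],[0.185,-0.389,0.2,0,0,0.27,0],[0.185,-0.389,0.15,0,0,0.27,0],[0.185,-0.389,0.12,0,0,0.27,0],[0.185,-0.389,0.11,0,0,0.27,0],[0.185,-0.389,0.105,0,0,0.27,0],[0.185,-0.389,0.1,0,0,0.27,0],[0.185,-0.389,0.095,0,0,0.27,0],[0.185,-0.389,0.092,0,0,0.27,0],[0.185,-0.389,0.092,0,0,0.27,0]])

```text
t: 33.52
ee_pos: [0.5685, -0.2134, 0.0787]
eef_rot: [[-0.021, 1.0, 0.001], [1.0, 0.021, -0.0], [-0.0, 0.001, -1.0]]
ft_force: [1.4, -0.0, 0.1]
grip_width: 0.0328
finger_force: 30.0
```

Call:
carry_out(plan=[[0,0,0,0,0,0,0.42],[0,0,0,0,0,0,0.42],[0,0,0.03,0,0,0,0.42],[0,0,0.08,0,0,0,0.6],[-0.02,0.06,0.13,0,0,0,0.6],[-0.05,0.14,0.13,0,0,-0.07,0.6],[-0.08,0.22,0.13,0,0,-0.07,0.6],[-0.11,0.3,0.13,0,0,-0.07,0.6],[-0.14,0.38,0.12,0,0,-0.07,0.6],[-0.17,0.45,0.1,0,0,-0.07,0.6],[-0.184,0.497,0.06,0,0,-0.07,0.6],[-0.184,0.497,0.0,0,0,-0.07,0.6],[-0.184,0.497,-0.05,0,0,-0.07,0.6],[-0.184,0.497,-0.08,0,0,-0.07,0.6],[-0.184,0.497,-0.092,0,0,-0.07,0.6],[-0.184,0.497,-0.092,0,0,-0.07,0.6],[-0.184,0.497,-0.092,0,0,-0.07,0],[-0.184,0.497,-0.092,0,0,-0.07,0],[-0.184,0.497,-0.092,0,0,-0.07,0],[-0.184,0.497,-0.092,0,0,-0.07,0]])

```text
t: 36.02
ee_pos: [0.4307, 0.1597, 0.0102]
eef_rot: [[0.052, 0.999, 0.001], [0.999, -0.052, 0.0], [0.0, 0.001, -1.0]]
ft_force: [-3.1, 0.9, 7.0]
grip_width: 0.0328
finger_force: 29.8
```

```bash
python3 - <<'E'
from h import *
colz();nuts('top');s=ctrl.get_state();print(s['ee_pos'],s['grip_width'])
im=viewer.get_image('side');cv2.imwrite('pics/s10.png',cv2.resize(im[215:370,235:395,::-1],None,fx=3.8,fy=3.8,interpolation=cv2.INTER_CUBIC))
E
```

```text
('side', 'pointer', 0.75, [0.6149, -0.4174, 0.0745])
('side', 'mark', 0.62, [0.6146, -0.4209, 0.0546])
('side', 'pan_floor', 0.64, [0.6555, 0.2451, 0.0323])
('top', 'pointer', 0.68, [0.6162, -0.4152, 0.0737])
('top', 'mark', 0.52, [0.6139, -0.4207, 0.0528])
('top', 'pan_floor', 0.93, [0.5543, -0.2623, 0.0695])
0.71 [233.8 280.8] 142 [32, 150, 144]
0.64 [262.7 203.6] 128 [169, 164, 168]
0.61 [261.9 277.7] 138 [49, 96, 184]
0.56 [260.6 191. ] 130 [153, 151, 153]
0.46 [323.4 213.1] 131 [172, 169, 171]
0.45 [308.5 205.5] 117 [146, 142, 146]
   o 0.73 [0.5917, -0.1729, 0.0725]
   o 0.71 [0.6456, -0.0043, 0.0019]
   o 0.63 [0.3384, 0.0813, 0.0015]
   o 0.6 [0.5115, -0.263, 0.0795]
   o 0.59 [0.3515, -0.0095, 0.0029]
   o 0.58 [0.5673, -0.2121, 0.068]
   o 0.56 [0.553, -0.2593, 0.0698]
   o 0.46 [0.6053, -0.0133, 0.0016]
[0.43068327 0.15972505 0.01016394] 0.032679610136155716
```

View pics/s10.png

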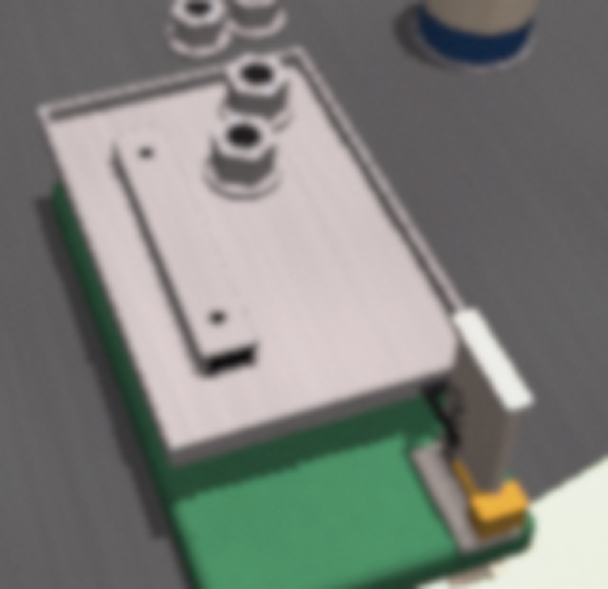

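Call:
carry_out(plan=[[0,0,0.06,0,0,0,0],[0,0,0.14,0,0,0,0],[0,0,0.22,0,0,0.07,0],[0.03,-0.076,0.25,0,0,0.07,0],[0.06,-0.152,0.25,0,0,0.07,0],[0.09,-0.228,0.25,0,0,0.07,0],[0.12,-0.304,0.25,0,0,0.07,0],[0.15,-0.38,0.25,0,0,0.07,0],[0.18,-0.456,0.25,0,0,0.07,0],[0.21,-0.53,0.25,0,0,0.07,0],[0.22,-0.558,0.24,0,0,0.07,0],[0.22,-0.558,0.2,0,0,0.07,0],[0.22,-0.558,0.15,0,0,0.07,0],[0.22,-0.558,0.115,0,0,0.07,0],[0.22,-0.558,0.1,0,0,0.07,0],[0.22,-0.558,0.095,0,0,0.07,0],[0.22,-0.558,0.09,0,0,0.07,0],[0.22,-0.558,0.085,0,0,0.07,0],[0.22,-0.558,0.082,0,0,0.07,0],[0.22,-0.558,0.082,0,0,0.07,0]])

```text
t: 39.12
ee_pos: [0.5956, -0.2591, 0.0713]
eef_rot: [[-0.021, 1.0, 0.001], [1.0, 0.021, -0.0], [-0.0, 0.001, -1.0]]
ft_force: [0.9, -0.2, 0.3]
grip_width: 0.0327
finger_force: 29.8
```

Call:
carry_out(plan=[[0,0,0,0,0,0,0.42],[0,0,0,0,0,0,0.42],[0,0,0.03,0,0,0,0.42],[0,0,0.1,0,0,0,0.6],[-0.03,0.08,0.173,0,0,0,0.6],[-0.06,0.16,0.173,0,0,0,0.6],[-0.09,0.24,0.173,0,0,0,0.6],[-0.12,0.32,0.173,0,0,0,0.6],[-0.14,0.4,0.173,0,0,0,0.6],[-0.17,0.48,0.173,0,0,0,0.6],[-0.2,0.55,0.173,0,0,0,0.6],[-0.2,0.572,0.173,0,0,0,0.6],[-0.2,0.572,0.173,0,0,0,0.6],[-0.2,0.572,0.173,0,0,0,0.6]])

```text
t: 40.88
ee_pos: [0.4454, 0.1695, 0.2007]
eef_rot: [[-0.022, 1.0, 0.0], [1.0, 0.022, -0.001], [-0.001, 0.0, -1.0]]
ft_force: [0.2, 0.0, -0.5]
grip_width: 0.0556
finger_force: 0.0
```

```bash
python3 - <<'E'
from h import *
colz();s=ctrl.get_state();print(s['t'],s['ee_pos'])
cal=viewer.get_calibration('wrist');im=snap('wrist','w11.png')
print([(round(d['score'],2),np.round(d['location'],4).tolist()) for d in tip_of('wrist','nut1')])
print(hexfit(cv2.cvtColor(im,cv2.COLOR_RGB2GRAY),cal,.445,.2275))
E
```

```text
('side', 'pointer', 0.57, [0.6134, -0.4129, 0.0661])
('side', 'mark', 0.72, [0.6133, -0.4199, 0.0541])
('side', 'pan_floor', 0.59, [0.556, -0.259, 0.0621])
('top', 'pointer', 0.61, [0.615, -0.4179, 0.0667])
('top', 'mark', 0.48, [0.6139, -0.4189, 0.0545])
('top', 'pan_floor', 0.71, [0.3597, -0.4509, 0.0007])
41.275 [0.44545564 0.16947544 0.20057449]
[(0.92, [0.3379, 0.0865, -0.0031]), (0.85, [0.4455, 0.2267, -0.0002]), (0.41, [0.6541, 0.2506, 0.0292])]
[205.7921   0.446    0.2285  21.    ]
```

Call:
carry_out(plan=[[0.001,0.077,-0.04,0,0,-0.17,0.6],[0.001,0.077,-0.11,0,0,-0.17,0.6],[0.001,0.077,-0.18,0,0,-0.17,0.6],[0.001,0.077,-0.23,0,0,-0.17,0.6],[0.001,0.077,-0.255,0,0,-0.17,0.6],[0.001,0.077,-0.255,0,0,-0.17,0.6],[0.001,0.077,-0.255,0,0,-0.17,0],[0.001,0.077,-0.255,0,0,-0.17,0],[0.001,0.077,-0.255,0,0,-0.17,0],[0.001,0.077,-0.255,0,0,-0.17,0],[0.001,0.077,-0.255,0,0,-0.17,0],[0.001,0.077,-0.2,0,0,-0.17,0],[0.001,0.077,-0.12,0,0,-0.17,0],[0.001,0.077,-0.04,0,0,-0.17,0],[0.001,0.077,0,0,0,-0.17,0],[0.001,0.077,0,0,0,-0.17,0]])

```text
t: 43.38
ee_pos: [0.4478, 0.2285, 0.2037]
eef_rot: [[0.156, 0.988, 0.006], [0.988, -0.156, 0.002], [0.003, 0.005, -1.0]]
ft_force: [0.2, 0.3, -1.6]
grip_width: 0.033
finger_force: 30.0
```

Call:
carry_out(plan=[[0.02,-0.08,0,0,0,0.17,0],[0.04,-0.16,0,0,0,0.17,0],[0.055,-0.24,0,0,0,0.17,0],[0.075,-0.32,0,0,0,0.17,0],[0.095,-0.4,0,0,0,0.17,0],[0.11,-0.48,0,0,0,0.17,0],[0.13,-0.56,0,0,0,0.17,0],[0.15,-0.64,0,0,0,0.17,0],[0.166,-0.711,0,0,0,0.17,0],[0.166,-0.711,-0.02,0,0,0.17,0],[0.166,-0.711,-0.07,0,0,0.17,0],[0.166,-0.711,-0.12,0,0,0.17,0],[0.166,-0.711,-0.15,0,0,0.17,0],[0.166,-0.711,-0.163,0,0,0.17,0],[0.166,-0.711,-0.169,0,0,0.17,0],[0.166,-0.711,-0.174,0,0,0.17,0],[0.166,-0.711,-0.179,0,0,0.17,0],[0.166,-0.711,-0.182,0,0,0.17,0],[0.166,-0.711,-0.182,0,0,0.17,0]])

```text
t: 45.75
ee_pos: [0.5709, -0.3057, 0.0646]
eef_rot: [[-0.021, 1.0, 0.001], [1.0, 0.021, -0.001], [-0.001, 0.001, -1.0]]
ft_force: [0.6, 0.0, -0.1]
grip_width: 0.0323
finger_force: 30.0
```

Call:
carry_out(plan=[[0,0,0,0,0,0,0.42],[0,0,0,0,0,0,0.42],[0,0,0.03,0,0,0,0.42],[0,0,0.1,0,0,0,0.6],[0,0,0.18,0,0,0,0.6],[0.01,0.08,0.21,0,0,0,0.6],[0.02,0.16,0.21,0,0,0,0.6],[0.04,0.24,0.21,0,0,0,0.6],[0.04,0.3,0.21,0,0,0,0.6],[0.04,0.3,0.21,0,0,0,0.6],[0.04,0.3,0.21,0,0,0,0.6]])

```text
t: 47.12
ee_pos: [0.6005, -0.0809, 0.2217]
eef_rot: [[-0.022, 1.0, 0.0], [1.0, 0.022, -0.001], [-0.001, 0.0, -1.0]]
ft_force: [-0.7, -0.4, 1.0]
grip_width: 0.0559
finger_force: 0.0
```

```bash
python3 - <<'E'
from h import *
colz();s=ctrl.get_state();print(s['t'],s['ee_pos'],s['joint_pos'])
im=viewer.get_image('side');a=cv2.resize(im[250:360,300:395,::-1],None,fx=5,fy=5,interpolation=cv2.INTER_CUBIC)
cal=viewer.get_calibration('wrist');im=snap('wrist','w12.png')
print([(round(d['score'],2),np.round(d['location'],4).tolist()) for d in tip_of('wrist','nut1')])
g=cv2.cvtColor(im,cv2.COLOR_RGB2GRAY)
for p in((.605,-.0145),(.6465,-.005)): print(hexfit(g,cal,*p))
cv2.imwrite('pics/s12.png',np.hstack([a,np.vstack([im[100:300,220:500,::-1],np.zeros((350,280,3),np.uint8)])]))
E
```

```text
('side', 'pointer', 0.57, [0.6125, -0.4152, 0.061])
('side', 'mark', 0.53, [0.616, -0.42, 0.0542])
('side', 'pan_floor', 0.97, [0.558, -0.2575, 0.0526])
('top', 'pointer', 0.81, [0.6175, -0.4162, 0.061])
('top', 'mark', 0.41, [0.6133, -0.4188, 0.0541])
('top', 'pan_floor', 0.81, [0.5559, -0.2622, 0.0573])
47.525 [ 0.6004522  -0.08117976  0.22157836] [-2.18967611e-01  1.45153616e-01  1.46673682e+00 -2.63603343e-05
  1.52981242e+00 -2.39345325e-01]
[(0.89, [0.598, -0.2598, 0.0567]), (0.77, [0.6503, -0.0049, -0.0037]), (0.77, [0.34, 0.0845, 0.0013]), (0.69, [0.6074, -0.0137, -0.0009]), (0.69, [0.5958, -0.1683, 0.0616]), (0.68, [0.569, -0.3086, 0.0566]), (0.68, [0.35, -0.0126, 0.004]), (0.62, [0.57, -0.2139, 0.0573])]
[ 1.997261e+02  6.050000e-01 -1.350000e-02  5.700000e+01]
[ 2.49016e+02  6.49500e-01 -6.00000e-03  0.00000e+00]
```

View pics/s12.png

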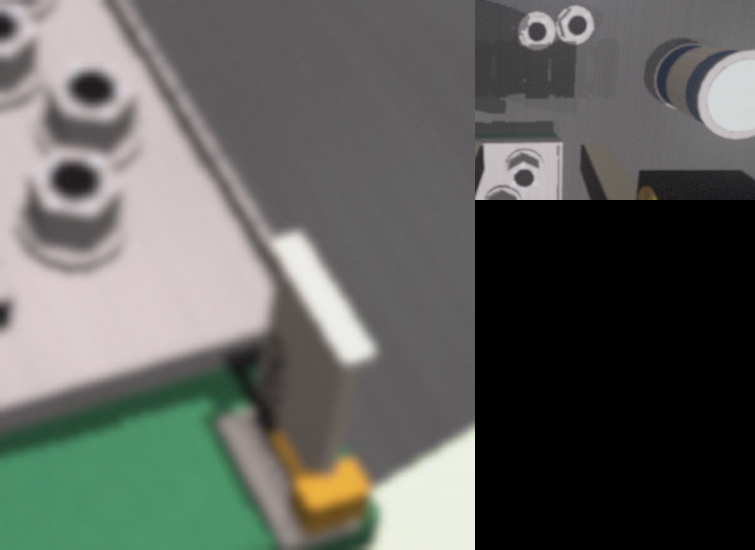

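Call:
carry_out(plan=[[0.006,0.0885,0,0,0,0.18,0.6],[0.006,0.0885,0,0,0,0.35,0.6],[0.006,0.0885,-0.04,0,0,0.53,0.6],[0.006,0.0885,-0.08,0,0,0.7,0.6],[0.006,0.0885,-0.08,0,0,0.88,0.6],[0.006,0.0885,-0.08,0,0,1,0.6],[0.006,0.0885,-0.08,0,0,1,0.6]])

```text
t: 48.55
ee_pos: [0.605, -0.0141, 0.1616]
eef_rot: [[-0.876, 0.482, -0.0], [0.482, 0.876, -0.0], [0.0, -0.0, -1.0]]
ft_force: [0.5, -0.4, 0.7]
grip_width: 0.0556
finger_force: 0.0
```

Call:
carry_out(plan=[[0,0,0,0,0,0.16,0.6],[0,0,0,0,0,0.32,0.6],[0,0,-0.03,0,0,0.48,0.6],[0,0,-0.09,0,0,0.48,0.6],[0,0,-0.15,0,0,0.48,0.6],[0,0,-0.185,0,0,0.48,0.6],[0,0,-0.203,0,0,0.48,0.6],[0,0,-0.203,0,0,0.48,0.6],[0,0,-0.203,0,0,0.48,0],[0,0,-0.203,0,0,0.48,0],[0,0,-0.203,0,0,0.48,0],[0,0,-0.203,0,0,0.48,0],[0,0,-0.203,0,0,0.48,0],[0,0,-0.15,0,0,0.48,0],[0,0,-0.07,0,0,0.48,0],[0,0,0.01,0,0,0.3,0],[0,0,0.05,0,0,0.13,0],[0,0,0.05,0,0,0,0],[0,0,0.05,0,0,0,0]])

```text
t: 50.92
ee_pos: [0.6049, -0.0141, 0.1992]
eef_rot: [[-0.877, 0.481, 0.0], [0.481, 0.877, -0.0], [-0.0, 0.0, -1.0]]
ft_force: [0.5, -0.1, -2.5]
grip_width: 0.033
finger_force: 29.8
```

Call:
carry_out(plan=[[-0.002,-0.07,0,0,0,-0.18,0],[-0.004,-0.14,0,0,0,-0.35,0],[-0.006,-0.22,0,0,0,-0.53,0],[-0.008,-0.3,0,0,0,-0.7,0],[-0.01,-0.37,0,0,0,-0.88,0],[-0.01,-0.446,0,0,0,-1,0],[-0.01,-0.446,0,0,0,-1,0],[-0.01,-0.446,-0.05,0,0,-1,0],[-0.01,-0.446,-0.1,0,0,-1,0],[-0.01,-0.446,-0.145,0,0,-1,0],[-0.01,-0.446,-0.165,0,0,-1,0],[-0.01,-0.446,-0.172,0,0,-1,0],[-0.01,-0.446,-0.178,0,0,-1,0],[-0.01,-0.446,-0.184,0,0,-1,0],[-0.01,-0.446,-0.189,0,0,-1,0],[-0.01,-0.446,-0.189,0,0,-1,0],[-0.01,-0.446,-0.189,0,0,-1,0]])

```text
t: 53.05
ee_pos: [0.5978, -0.3488, 0.0579]
eef_rot: [[-0.021, 1.0, 0.001], [1.0, 0.021, -0.0], [-0.0, 0.001, -1.0]]
ft_force: [0.9, -0.2, 0.1]
grip_width: 0.033
finger_force: 29.8
```

Call:
carry_out(plan=[[0,0,0,0,0,0,0.42],[0,0,0,0,0,0,0.42],[0,0,0.03,0,0,0,0.42],[0,0,0.1,0,0,0,0.5],[0,0.05,0.18,0,0,0,0.5],[0,0.12,0.25,0,0,0,0.5],[-0.03,0.2,0.25,0,0,0,0.5],[-0.06,0.28,0.25,0,0,0,0.5],[-0.1,0.36,0.25,0,0,0,0.5],[-0.1,0.44,0.25,0,0,0,0.5],[-0.1,0.44,0.25,0,0,0,0.5],[-0.1,0.44,0.25,0,0,0,0.5]])

```text
t: 54.55
ee_pos: [0.5229, -0.018, 0.2464]
eef_rot: [[-0.024, 1.0, 0.002], [1.0, 0.024, -0.001], [-0.001, 0.002, -1.0]]
ft_force: [-0.1, -1.1, 0.1]
grip_width: 0.0467
finger_force: 0.0
```

```bash
python3 - <<'E'
from h import *
colz();colz();s=ctrl.get_state();print(s['t'],s['ee_pos'],s['grip_width'])
for n in('bar_mid','tape_tip','nut1'): print(n,[(round(d['score'],2),np.round(d['location'],4).tolist()) for d in tip_of('top',n)])
im=viewer.get_image('side');cv2.imwrite('pics/s13.png',cv2.resize(im[235:365,235:395,::-1],None,fx=4.6,fy=4.6,interpolation=cv2.INTER_CUBIC))
E
```

```text
('side', 'pointer', 0.68, [0.6124, -0.4175, 0.0525])
('side', 'mark', 0.58, [0.6141, -0.4191, 0.0503])
('side', 'pan_floor', 0.67, [0.7836, 0.1351, 0.0018])
('top', 'pointer', 0.59, [0.6182, -0.418, 0.0543])
('top', 'mark', 0.57, [0.6151, -0.4214, 0.0549])
('top', 'pan_floor', 0.7, [0.5529, -0.2582, 0.0504])
('side', 'pointer', 0.92, [0.6136, -0.4143, 0.0516])
('side', 'mark', 0.49, [0.6123, -0.4188, 0.055])
('side', 'pan_floor', 0.97, [0.5543, -0.2602, 0.0444])
('top', 'pointer', 0.97, [0.6151, -0.4163, 0.0523])
('top', 'mark', 0.6, [0.6166, -0.4195, 0.0518])
('top', 'pan_floor', 0.63, [0.5552, -0.2575, 0.0492])
55.35 [ 0.52249744 -0.01856898  0.24486194] 0.04644844087743297
bar_mid [(0.63, [0.5101, -0.2646, 0.0562])]
tape_tip [(0.49, [0.657, 0.2474, 0.0324])]
nut1 [(0.59, [0.6453, -0.003, 0.0008]), (0.57, [0.5683, -0.3036, 0.0507]), (0.56, [0.5995, -0.2603, 0.0515]), (0.51, [0.5692, -0.213, 0.0452]), (0.5, [0.3492, -0.009, 0.0033]), (0.45, [0.5942, -0.1684, 0.0523]), (0.43, [0.5956, -0.3485, 0.0499]), (0.27, [0.6117, 0.2825, -0.0008])]
```

View pics/s13.png

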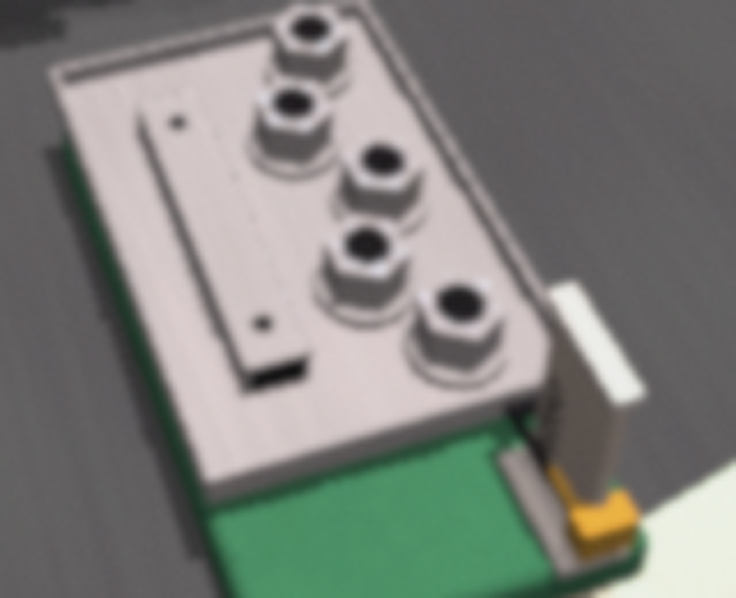

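```bash
python3 - <<'E'
from h import *
D={}
for c in('side','top'):
  for k in range(6):
    im=snap(c)
    for n in('pointer','mark'):
        d=tip_of(c,n)
        if d and d[0]['score']>.3: D.setdefault((c,n),[]).append(d[0]['location'][2])
for k,v in D.items(): print(k,np.round(np.mean(v),4),np.round(np.std(v)/len(v)**.5,4))
im=snap('side');h=cv2.cvtColor(im,cv2.COLOR_RGB2HSV)
m=(h[...,0]>15)&(h[...,0]<28)&(h[...,1]>150)&(h[...,2]>100);m[:300]=0;m[:,:330]=0
print(np.argwhere(m).min(0),np.argwhere(m).max(0))
for z in(.048,.051,.054,.057): print(z,proj('side',[.614,-.4195,z]).round(1))
for r in range(330,346): print(r,''.join('#' if x else '.' for x in m[r,345:380]))
for r in range(324,342): print(r,' '.join('%3d'%x for x in im[r,346:362].mean(1)))
E
```

```text
('side', 'pointer') 0.0497 0.0029
('side', 'mark') 0.0552 0.0006
('top', 'pointer') 0.0535 0.0004
('top', 'mark') 0.0525 0.0016
[337 355] [355 372]
0.048 [357.6 339.4]
0.051 [357.8 338.5]
0.054 [358.  337.5]
0.057 [358.2 336.6]
330 ...................................
331 ...................................
332 ...................................
333 ...................................
334 ...................................
335 ...................................
336 ...................................
337 ..........#........................
338 ..........##.......................
339 ..........##.......................
340 ...........##......................
341 ............#......................
342 ............##..........#..........
343 .............##........###.........
344 .............####.....#####........
345 ..............##############.......
324  31  29  31  33  41  52  58  56  54  57  67  76  80  81  81  81
325  30  25  30  38  49  58  60  55  54  60  69  77  80  82  81  81
326  34  24  31  45  59  64  59  55  55  61  67  74  79  81  82  81
327  41  28  30  46  62  66 
[... 291 characters left out ...]
  79  81  81  81  81
332 107 119 112  87  54  34  36  44  55  65  75  79  79  80  80  81
333 126 130 124 102  70  42  32  43  57  68  75  78  81  80  79  80
334 140 136 128 111  85  56  36  41  60  72  78  80  80  80  80  81
335 144 141 133 120 102  76  47  43  64  77  82  81  80  80  80  80
336 144 144 139 130 117  92  61  51  67  84  86  84  81  80  79  81
337 139 145 143 137 127 108  79  62  72  87  90  86  82  80  79  79
338 131 145 147 144 135 120  96  75  73  85  93  91  84  82  79  80
339 120 139 148 148 141 131 112  90  81  85  91  94  89  84  81  80
340 107 131 145 149 145 136 124 107  93  86  90  94  93  85  81  80
341  95 119 140 148 148 141 133 120 105  93  89  93  94  90  82  79
```

```bash
python3 -c "
from h import *
print(ctrl.hand_in())"
```

```text
the job is handed in; nothing more can be done
None
```

I handed the job in: the 165 mm bar was checked with the tape, the tape was brought home by hand, and the bar and five nuts are in the pan. The pointer reads about level with the clip to 4 mm below it, within the 2 mm above to 9 mm below that counts, but the height readings scatter by a few mm and I got no verdict back.

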